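Seat a bracket blank on its parallels in the vise

ROBOT

A 6-joint arm with a two-finger parallel gripper is mounted at the origin on the work surface. World frame = base frame: x ahead of the robot, y to its left, z up, the work surface at z = 0. Lengths are in mm, angles in rad, forces in N, time in s.
With the tool pointing down it reaches from about 400 to 925 mm from the base axis. Payload 12.5 kg.
Tool frame: the origin (TCP) lies on the centre line of the jaws, within the pads' length; the fingertips stand 14 mm ahead of it and the grasp point (between the pads) lies 5 mm behind it; z points along the fingers, x is the direction in which the jaws open and shut, and the axes are right-handed (so a half turn about z gives the same grasp; the last joint's range is limited). The gripper opens to 95 mm and grips with 3 to 60 N. Pads are 20 mm wide; open, the fingers measure 119 mm over their backs; the gripper's body (75 mm by 180 mm) begins 59 mm behind the grasp point.
Start: joints at [-1.312, 0.491, 1.559, -0, 1.092, -0.106], TCP at [223, -583.88, 228.661] pointing down, gripper open.
Joint ranges: [-3.1, 3.1], [-0.84, 2.19], [0.05, 2.79], [-1.13, 4.28], [0.06, 2.93], [-2.69, 2.69]. Speed limits (rad/s): [2.22, 2.22, 2.79, 3.14, 3.14, 3.14].

INTERFACE

Orientations are given as [roll, pitch, yaw] about the fixed x, y, z axes, in that order (R = Rz(yaw) Ry(pitch) Rx(roll)).
In Python, from cell import state, read_camera, job_done gives the robot as it stands.
- The arm moves only by the shell command python3 -m handwheel 'ROWS'. ROWS is JSON, a list of rows, each an object of numbers: "hand": the finger opening in m, from 0 to 0.0951; "x", "y", "z": the shift along the world's x, y, z in m; "spin": the turn about the world's z in units of 5 degrees (1.0 is 5 degrees). In form: [{"hand": .., "x": .., "y": .., "z": .., "spin": ..}, ...]. A call has 1 to 20 rows; each row is the pose to reach, as a shift and turn from the pose commanded when the call began; what a row does not reach only later rows make up. A row lasts 1/12 s, in which the tool goes at most 41.7 mm and 7.16 degrees, less where a joint would pass 70% of its speed; a pose out of reach is approached as far as the arm can. A call with a gripper value outside its range is refused whole. The fingers move at their own pace and stop on an object; the grip force is fixed at half the most. Time passes only in rows, so rows that repeat a pose let the fingers close. It gives the time, the measured TCP pose, the force and the opening at its end, in the units of the state.
- state(): the state, without advancing time (a new reading comes with each control period).
- read_camera(name): name is "scene" or "top" or "wrist"; returns a dict with "img" (400x640x3 uint8, red, green, blue), "fx", "fy", "cx", "cy" (pixels), "T" (4x4, takes a point from camera to world coordinates). Camera axes: x right, y down, z forward; pixel columns grow to the right and rows downward; lengths in mm; the calibration is good to about 2 mm. A picture is of the moment at which its call begins. There is no depth.
- job_done(): hands the job in, once; it reports no verdict.
The state is a dict: "t": time; "joints": joint angles; "qvel": joint speeds; "tau": joint torques, N m; "eef_pos": TCP position; "tcp_rot": TCP orientation; "ft_force": force on the tool from outside, world axes, zero at the start; "moment": the same for the moment, N m; "opening": opening from 0.0 (shut) to 1.0 (fully open).
Only numpy, scipy, OpenCV 4.12 (cv2) and the standard library are available. Lean on these libraries where they do the work, as an engineer would, in place of code of your own. Each camera call takes 0.05 s, during which the arm holds its last target. There are 200 camera calls.

TASK

The aluminium block clamped in the vise has ridden up off the two steel parallels under it, so they still slide. Take the white nylon drift from the tool tray and, with its end, tap or press the block down at both ends with gentle, controlled force until it sits level and firmly on both parallels and neither of them can slide any more. Then stand the drift upright back in the tray; do not touch the block with the gripper, and leave the parallels in place and everything else as it lies.

Things in the scene. Friction and masses are not known exactly. Their poses are not given: they have to be found in the camera images.
- vise: Blue machine vise with steel jaw plates, bolted down, 200 x 110 mm, 84 mm high to the jaw tops, with a T handle on its -x end reaching 132 mm from the origin. Origin: centre of its underside on the bench. z up; the jaws close along its x (the handle side is -x) and run along its y. Bed between the jaws 34 mm above the origin, jaws 44 mm apart.
- workpiece: Sawn aluminium block, 44 (its x, across the jaws) x 80 mm (its y, along them), 38 to 46 mm high: the height differs from piece to piece and is not known, so seating must be felt. Origin: on its axis, 19 mm under the flat top. It can only move up and down and rock end to end about its x, and stays where left. Starts 1 to 16 mm off the parallels, leaning up to 0.045 rad.
- workpiece_left (a point): Middle of the top edge at the block's +y end (40 mm from its centre); seated it is 94 to 102 mm over the vise's origin. Jaw friction: it takes about 10 to 12 N to move the block down, more on the parallels; a steady push of 20 to 25 N then pinches them. More than 35 N marks the block.
- workpiece_right (a point): Middle of the top edge at the block's -y end (40 mm from its centre). Pressing one end can lift the other, so do both and finish at the middle. When let go the seated block springs back by less than 0.5 mm and stays down.
- parallel_near: Ground steel bar 10 x 130 x 22 mm high, loose on the vise bed under the block, along the jaws on the handle side (15 mm to -x of the vise's middle); its ends stick out of both sides of the vise. Origin: centre of its underside, length along its y.
- parallel_far: The same steel bar on the other side, 15 mm to +x of the vise's middle.
- drift: White nylon drift: plain round bar 30 mm in diameter, 100 mm long, 90 g, standing upright in the tray. Origin: centre of its lower end; z up along it.
- tray: Low black plastic tool tray fixed on the bench, 200 (x) x 140 (y) mm, 14 mm high, walls and floor 5 mm thick. Origin: centre of its underside; the floor is 5 mm above it. The drift stands in its -x half; the +x half holds two small parts.
- collar: Aluminium ring, 40 mm across, 14 mm high, lying in the +x half of the tray. Bystander. Origin: centre of its underside.
- offcut: Dark steel offcut 45 x 25 x 16 mm in the +x half of the tray. Bystander. Origin: centre of its underside.
- spacer: Dark steel ring, 44 mm across, 12 mm high, on the bench beyond vise and tray. Bystander.
- grease: Grease jar, 60 mm across, 75 mm high, on the left of the bench. Bystander.
- wrench: Wrench lying on the right of the bench. Bystander.
- screwdriver: Screwdriver lying on the left of the bench. Bystander.
- chainring: Aluminium chainring, 120 mm across, 5 mm thick, lying on the right of the bench. Bystander.
Not all that is in view belongs to the job. There is more than one size of the drift; the job needs the middle-sized.

How it is judged (in metres and radians):
On the way, in this order (a step that is already met when the one before it is completed fails the run):
1. the drift is lifted out of the tray (z of drift in the frame of tray above 0.03 m and contact force between the fingers and drift above 1 N), for 0.2 s.
2. the block lies level on both parallels and pinches them (angle between the z axis of workpiece and the z axis of vise, either way round below 0.01 rad and contact force between workpiece and parallel_near above 3.5 N and contact force between workpiece and parallel_far above 3.5 N), for 0.2 s.
At the end, for the whole second after the job is handed in: The block level in the vise (within 0.01 rad), by itself pressing on each parallel with over 3.5 N, the parallels within 25 mm of mid-vise along it, and the drift released, at rest, upright (within 0.08 rad) on the floor of the tray (all of step 2 and y of parallel_near in the frame of vise between -0.025 and 0.025 m and y of parallel_far in the frame of vise between -0.025 and 0.025 m and x of drift in the frame of tray between -0.09 and 0.09 m and y of drift in the frame of tray between -0.06 and 0.06 m and z of drift in the frame of tray below 0.009 m and angle between drift's own z axis and vertical below 0.08 rad and linear speed of drift below 0.02 m/s); the robot touches nothing.
It fails at once if the block is pressed or struck with more than 35 N (contact force between drift and workpiece above 35 N).
It fails at once if the gripper itself touches the block (contact force between the arm and workpiece above 1 N).
It fails at once if the fingers touch the block (contact force between the fingers and workpiece above 1 N).
It fails at once if a parallel is moved by more than 25 mm (distance of any of parallel_near, parallel_far from where it was at the start of the episode above 0.025 m).
It fails at once if a bystander is shifted by more than 30 mm (distance of any of collar, offcut, spacer, grease, wrench, screwdriver, chainring from where it was at the start of the episode above 0.03 m).
It also fails if it takes over 72 s, if anything falls off the work surface, if the arm or the gripper's body presses on something with over 40 N, if the wrist force passes 120 N, or if a joint passes its speed limit or range.

## Working session

There is one attempt and no reset: what is moved stays moved. The work goes in short steps, Python scripts to look and compute and a shell command to move; the robot and the scene stay as the last step left them, time stands still between calls to the robot, and variables do not carry over. Pictures are saved under pics/ and viewed, about 8 in all and at most 12, crops included, and the job is handed in when it is done.

```bash
ls; mkdir -p pics; python3 - <<'E'
from cell import *
import cv2,numpy as np
print(state())
for n in ["scene","top"]:
    c=read_camera(n); cv2.imwrite(f"pics/{n}0.png",c["img"][:,:,::-1]); np.savez(f"{n}0.npz",**c)
    print(n,c["fx"],c["cx"],c["cy"],np.round(c["T"],3).tolist())
E
```

```text
pics
{'t': 0.0, 'joints': array([-1.31159676e+00,  4.91530866e-01,  1.55948079e+00,  6.03893563e-06,
        1.09167637e+00, -1.05623992e-01]), 'qvel': array([ 0.0002607 ,  0.00031708, -0.000456  ,  0.00187476, -0.00110822,
        0.00102251]), 'tau': array([ 2.86324808e-03, -6.12637067e+01, -2.58175421e+01,  6.94180978e-02,
        4.82706015e-02, -1.03882101e-04]), 'eef_pos': array([ 222.93738307, -583.63178214,  228.06876952]), 'tcp_rot': array([-3.14147184e+00,  1.08870762e-03, -1.20597549e+00]), 'ft_force': array([-1.53181925, -0.63808762, -0.0674814 ]), 'moment': array([ 0.04287609, -0.03501565,  0.00198115]), 'opening': 1.0014955317178917}
scene 420.8890489700793 321.0486630189004 200.4741592528056 [[-0.799, 0.357, -0.484, 1080.323], [0.602, 0.449, -0.661, 769.006], [-0.019, -0.819, -0.573, 730.135], [0.0, 0.0, 0.0, 1.0]]
top 372.0721411806113 318.8461815077158 201.7452933726191 [[0.029, -0.989, 0.143, 396.285], [-1.0, -0.029, 0.004, 16.781], [0.001, -0.143, -0.99, 1100.014], [0.0, 0.0, 0.0, 1.0]]
```

View pics/scene0.png

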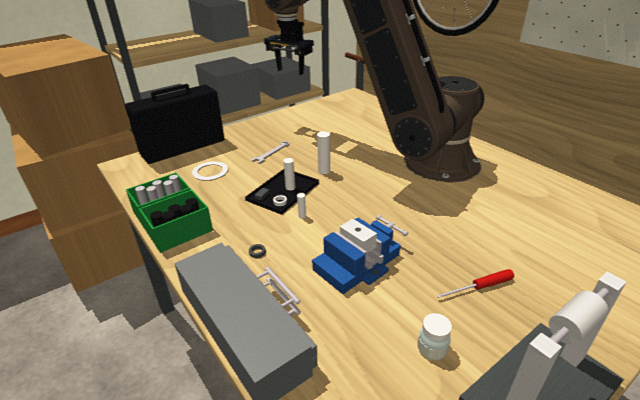

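View pics/top0.png

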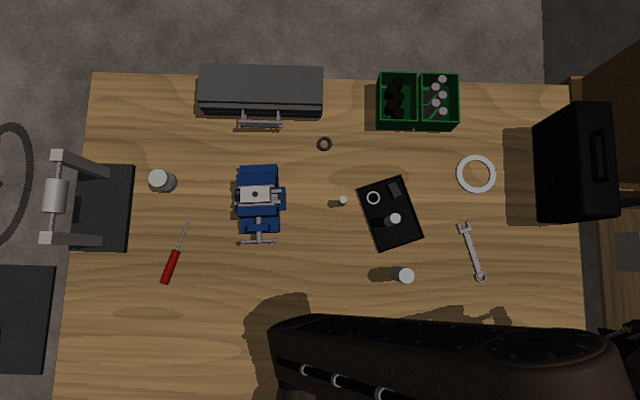

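The tray's drift is at top-view (395,218). The small (343,200) and large (406,274) bars are decoys standing on the bench. The vise is at (258,200). I'll take enlarged crops to get precise pixels.

```bash
cat > h.py <<'E'
import numpy as np,cv2
from cell import *
def ray(c,u,v,z):
    T=c["T"]; d=T[:3,:3]@[(u-c["cx"])/c["fx"],(v-c["cy"])/c["fy"],1]; o=T[:3,3]
    return np.round(o+d*(z-o[2])/d[2],1)
def proj(c,p):
    q=np.linalg.inv(c["T"])@[*p,1]; return np.round([c["fx"]*q[0]/q[2]+c["cx"],c["fy"]*q[1]/q[2]+c["cy"]],1)
E
python3 - <<'E'
from h import *
t=np.load("top0.npz"); s=np.load("scene0.npz")
a=t["img"][155:255,225:300,::-1]; b=t["img"][165:265,345:430,::-1]; d=s["img"][205:300,305:410,::-1]
z=lambda i,h,k:cv2.resize(i,None,fx=k,fy=k,interpolation=cv2.INTER_CUBIC)
A=z(a,0,5);B=z(b,0,5); cv2.imwrite("pics/crop.png",np.hstack([A[:500,:375],B[:500]]))
cv2.imwrite("pics/crop2.png",z(d,0,6))
g=cv2.cvtColor(t["img"],cv2.COLOR_RGB2GRAY)
for th in (150,180):
    n,l,st,ce=cv2.connectedComponentsWithStats((g>th).astype(np.uint8))
    for i in range(1,n):
        x,y=ce[i]
        if st[i,4]>25 and 150<y<290 and 225<x<430: print(th,st[i].tolist(),ce[i].round(1),ray(t,*ce[i],105))
h=cv2.cvtColor(t["img"],cv2.COLOR_RGB2HSV)
m=((g<50)&(h[...,1]<120)).astype(np.uint8); m[:,:345]=0;m[:,430:]=0;m[:165]=0;m[265:]=0
c,_=cv2.findContours(m,0,2); c=max(c,key=cv2.contourArea); r=cv2.minAreaRect(c); print(r)
bx=cv2.boxPoints(r); print([ray(t,*p,14).tolist() for p in bx])
E
```

```text
150 [391, 214, 9, 9, 48] [395.1 217.9] [ 502.1 -185.8  105. ]
150 [400, 269, 14, 14, 74] [406.2 275.4] [ 351.2 -214.6  105. ]
((389.14093017578125, 212.95729064941406), (69.21546173095703, 48.98551559448242), 69.56716918945312)
[[594.1, -82.7, 14.0], [649.9, -218.9, 14.0], [458.9, -288.7, 14.0], [405.7, -155.5, 14.0]]
```

View pics/crop.png

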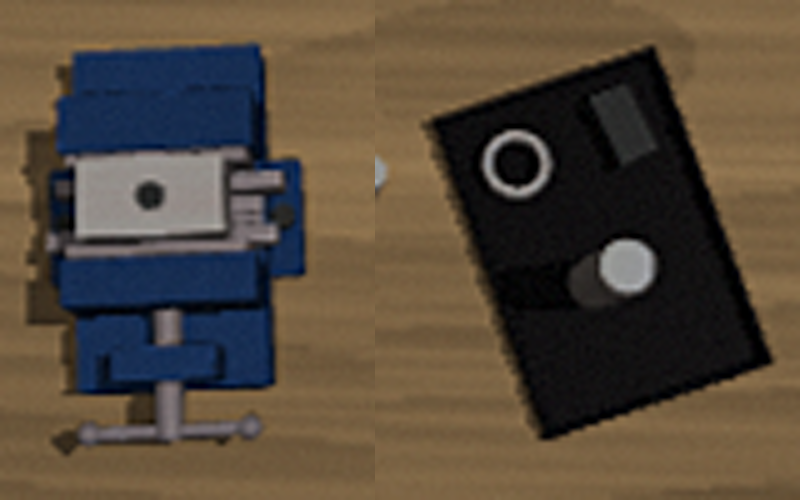

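View pics/crop2.png

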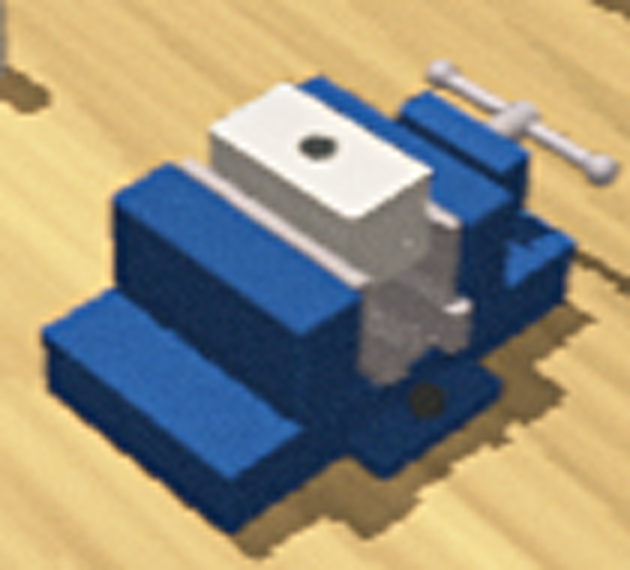

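Crops: the block top's corners in the top view are at about (240.4,186.6), (270,185), (269.8,201.6) and (240.8,203.6), with its centre dot at (255,194). In the scene view the dot is at (358,229.5). The block is visibly raised. Next I triangulate.

```bash
python3 - <<'E'
from h import *
t=np.load("top0.npz"); s=np.load("scene0.npz")
P=lambda c:np.diag([1,1,1])@np.array([[c["fx"],0,c["cx"]],[0,c["fy"],c["cy"]],[0,0,1]])@np.linalg.inv(c["T"])[:3]
def tri(a,b):
    X=cv2.triangulatePoints(P(t),P(s),np.array(a,float),np.array(b,float))[:,0];X=X[:3]/X[3];return X.round(1),(proj(t,X)-a),(proj(s,X)-b)
T=lambda x,y:(225+x/5-.4,155+y/5-.4); S=lambda x,y:(305+x/6-.4,205+y/6-.4)
for n,a,b in [("dot",(150,195),(318,147)),("+x+y",(77,158),(358,217)),("+x-y",(225,150),(210,132)),("-x-y",(224,233),(290,84)),("-x+y",(79,243),(432,172))]:
    print(n,*tri(T(*a),S(*b)))
# drift top
g=cv2.cvtColor(s["img"],cv2.COLOR_RGB2GRAY)
B=lambda x,y:(345+(x-375)/5-.4,165+y/5-.4)
print("drift top by crop",ray(t,*B(628,266),105))
sc=g[150:200,270:310]; print(proj(s,(502,-186,105)),proj(s,(502,-186,5)))
m=(sc>150).astype(np.uint8);n,l,st,ce=cv2.connectedComponentsWithStats(m);print([(st[i].tolist(),ce[i]) for i in range(1,n) if st[i,4]>20])
# jaw/vise corners at z=84: blue front jaw corners in top view
for q in [(60,95),(252,95),(258,303),(62,308)]: print("jaw",ray(t,*T(*q),84))
for q in [(90,435),(252,426)]: print("handle",ray(t,*T(*q),60))
E
```

```text
dot [556.4 195.6 105.4] [-0.3  0.3] [-0.3  0. ]
+x+y [574.3 237.1 106.7] [-0.7  0.7] [-0.86666667 -0.06666667]
+x-y [581.8 157.7 101.9] [-0.7  0.7] [-0.9 -0.1]
-x-y [536.8 155.2 103. ] [-0.4  0.4] [-0.53333333  0.        ]
-x+y [529.7 232.7 103.1] [-0.2  0.1] [-0.2         0.03333333]
drift top by crop [ 502.4 -185.9  105. ]
[287.6 159.7] [289.7 187.5]
[([0, 0, 40, 28, 813], array([20.28413284, 10.99138991])), ([16, 15, 7, 25, 87], array([18.37931034, 27.85057471])), ([27, 43, 13, 7, 63], array([33.17460317, 45.98412698])), ([3, 45, 14, 5, 30], array([10.2       , 47.03333333]))]
jaw [615.7 252.   84. ]
jaw [618.8 144.9  84. ]
jaw [502.4 136.3  84. ]
jaw [496.5 243.7  84. ]
handle [428.4 229.2  60. ]
handle [436.  139.4  60. ]
```

Block centre is about (556,196), top z about 104, vise yaw about +0.09. The drift is at (502,-186). I'll move above it and turn the jaws so they open along the vise's y.

```bash
python3 -m handwheel '[{"x":0.02,"y":0.028,"spin":-0.5},{"x":0.05,"y":0.07,"spin":-1},{"x":0.279,"y":0.398,"spin":-3.2},{"x":0.279,"y":0.398,"spin":-3.2},{"x":0.279,"y":0.398,"spin":-3.2},{"x":0.279,"y":0.398,"spin":-3.2},{"x":0.279,"y":0.398,"spin":-3.2},{"x":0.279,"y":0.398,"spin":-3.2},{"x":0.279,"y":0.398,"spin":-3.2},{"x":0.279,"y":0.398,"spin":-3.2},{"x":0.279,"y":0.398,"spin":-3.2},{"x":0.279,"y":0.398,"spin":-3.2},{"x":0.279,"y":0.398,"spin":-3.2},{"x":0.279,"y":0.398,"spin":-3.2},{"x":0.279,"y":0.398,"spin":-3.2},{"x":0.279,"y":0.398,"z":-0.03,"spin":-3.2},{"x":0.279,"y":0.398,"z":-0.06,"spin":-3.2},{"x":0.279,"y":0.398,"z":-0.08,"spin":-3.2},{"x":0.279,"y":0.398,"z":-0.08,"spin":-3.2},{"x":0.279,"y":0.398,"z":-0.08,"spin":-3.2}]'
python3 - <<'E'
from h import *
c=read_camera("wrist"); cv2.imwrite("pics/w1.png",c["img"][:,:,::-1]); print(state()["eef_pos"],state()["ft_force"])
print(proj(c,(502,-186,105)))
E
```

```text
[ 222.93730004 -583.70112692  228.19868877] [ 0.67767686 -0.35133306  0.25835779]
[ -95.2 -396. ]invalid input
```

View pics/w1.png

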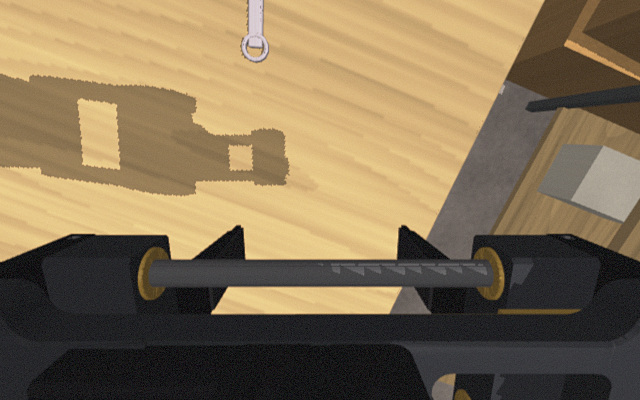

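Invalid input: every row probably needs all five keys. The wrist picture only shows the start pose, with the wrench at (255,45), so I retry with complete rows.

```bash
python3 -m handwheel '[{"hand":0.095,"x":0.02,"y":0.028,"z":0,"spin":-0.5},{"hand":0.095,"x":0.05,"y":0.07,"z":0,"spin":-1},{"hand":0.095,"x":0.279,"y":0.398,"z":0,"spin":-3.2},{"hand":0.095,"x":0.279,"y":0.398,"z":0,"spin":-3.2},{"hand":0.095,"x":0.279,"y":0.398,"z":0,"spin":-3.2},{"hand":0.095,"x":0.279,"y":0.398,"z":0,"spin":-3.2},{"hand":0.095,"x":0.279,"y":0.398,"z":0,"spin":-3.2},{"hand":0.095,"x":0.279,"y":0.398,"z":0,"spin":-3.2},{"hand":0.095,"x":0.279,"y":0.398,"z":0,"spin":-3.2},{"hand":0.095,"x":0.279,"y":0.398,"z":0,"spin":-3.2},{"hand":0.095,"x":0.279,"y":0.398,"z":0,"spin":-3.2},{"hand":0.095,"x":0.279,"y":0.398,"z":0,"spin":-3.2},{"hand":0.095,"x":0.279,"y":0.398,"z":0,"spin":-3.2},{"hand":0.095,"x":0.279,"y":0.398,"z":0,"spin":-3.2},{"hand":0.095,"x":0.279,"y":0.398,"z":0,"spin":-3.2},{"hand":0.095,"x":0.279,"y":0.398,"z":-0.03,"spin":-3.2},{"hand":0.095,"x":0.279,"y":0.398,"z":-0.06,"spin":-3.2},{"hand":0.095,"x":0.279,"y":0.398,"z":-0.08,"spin":-3.2},{"hand":0.095,"x":0.279,"y":0.398,"z":-0.08,"spin":-3.2},{"hand":0.095,"x":0.279,"y":0.398,"z":-0.08,"spin":-3.2}]'
python3 - <<'E'
from h import *
c=read_camera("wrist"); cv2.imwrite("pics/w2.png",c["img"][:,:,::-1]); print(state())
print(proj(c,(502,-186,105)))
E
```

```text
t: 1.82
eef_pos: [501.3, -187.0, 148.5]
tcp_rot: [3.14, 0.001, -1.487]
ft_force: [-0.7, 0.1, 1.0]
opening: 1.0
{'t': 1.8667, 'joints': array([-4.79941882e-01,  4.64395351e-01,  1.86506034e+00, -1.55415576e-04,
        8.11646074e-01,  1.00700067e+00]), 'qvel': array([ 0.00677277, -0.02187728, -0.01112984, -0.00040709, -0.00209178,
        0.00094381]), 'tau': array([-1.21146790e-01, -5.18222272e+01, -1.91945994e+01,  4.78655810e-02,
       -1.05217325e-01, -8.85944552e-03]), 'eef_pos': array([ 501.93765562, -187.01632974,  149.46025172]), 'tcp_rot': array([-3.14123802e+00, -3.57666269e-04, -1.48683567e+00]), 'ft_force': array([-0.7087221 , -0.24990857,  0.5417807 ]), 'moment': array([-0.00426019, -0.0125    ,  0.04308218]), 'opening': 0.9956826155872008}
[318.  226.9]
```

View pics/w2.png

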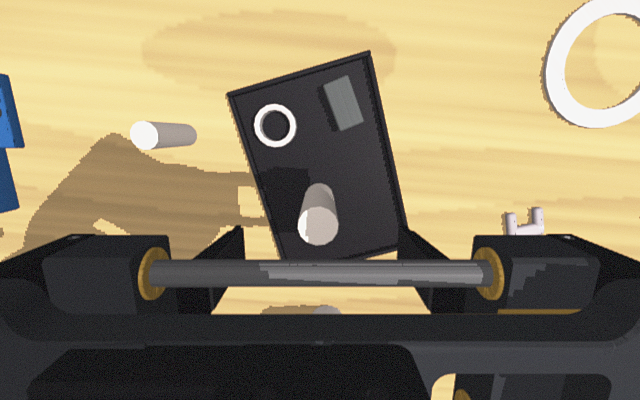

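The drift's top shows at (318,226), matching the predicted (318,227), and the fingers straddle it. I descend to TCP z 75, close, and lift.

```bash
python3 -m handwheel '[{"hand":0.095,"x":0,"y":0.001,"z":-0.02,"spin":0},{"hand":0.095,"x":0,"y":0.001,"z":-0.04,"spin":0},{"hand":0.095,"x":0,"y":0.001,"z":-0.06,"spin":0},{"hand":0.095,"x":0,"y":0.001,"z":-0.074,"spin":0},{"hand":0.095,"x":0,"y":0.001,"z":-0.074,"spin":0},{"hand":0.0,"x":0,"y":0.001,"z":-0.074,"spin":0},{"hand":0.0,"x":0,"y":0.001,"z":-0.074,"spin":0},{"hand":0.0,"x":0,"y":0.001,"z":-0.074,"spin":0},{"hand":0.0,"x":0,"y":0.001,"z":-0.074,"spin":0},{"hand":0.0,"x":0,"y":0.001,"z":-0.074,"spin":0},{"hand":0.0,"x":0,"y":0.001,"z":-0.074,"spin":0},{"hand":0.0,"x":0,"y":0.001,"z":-0.074,"spin":0},{"hand":0.0,"x":0,"y":0.001,"z":-0.074,"spin":0},{"hand":0.0,"x":0,"y":0.001,"z":-0.074,"spin":0},{"hand":0.0,"x":0,"y":0.001,"z":-0.074,"spin":0},{"hand":0.0,"x":0,"y":0.001,"z":-0.074,"spin":0},{"hand":0.0,"x":0,"y":0.001,"z":-0.074,"spin":0}]'

```

```text
t: 3.28
eef_pos: [502.0, -184.9, 74.6]
tcp_rot: [3.142, -0.0, -1.485]
ft_force: [-0.8, 0.5, -0.0]
opening: 0.311
```

Gripped (about 29.6 mm). I lift and carry to above the +y end. The +y edge midpoint is 40 mm out, and I press about 27 mm from centre so the drift face stays fully on the block.

```bash
python3 -m handwheel '[{"hand":0.0,"x":0,"y":0,"z":0.01,"spin":0},{"hand":0.0,"x":0,"y":0,"z":0.03,"spin":0},{"hand":0.0,"x":0,"y":0,"z":0.06,"spin":0},{"hand":0.0,"x":0,"y":0,"z":0.09,"spin":0},{"hand":0.0,"x":0,"y":0,"z":0.12,"spin":0},{"hand":0.0,"x":0,"y":0,"z":0.14,"spin":0},{"hand":0.0,"x":0,"y":0,"z":0.14,"spin":0},{"hand":0.0,"x":0,"y":0,"z":0.14,"spin":0},{"hand":0.0,"x":0,"y":0,"z":0.14,"spin":0}]'
python3 - <<'E'
from h import *
c=np.array([556,196]);a=.09
for d in (27,0,-27): print(d,c+d*np.array([-np.sin(a),np.cos(a)])-state()["eef_pos"][:2])
print(state()["eef_pos"],state()["ft_force"],state()["opening"])
E
```

```text
t: 4.03
eef_pos: [501.5, -184.6, 214.0]
tcp_rot: [3.141, 0.001, -1.485]
ft_force: [0.6, 0.8, -1.0]
opening: 0.309
27 [ 52.07417121 407.52782588]
0 [ 54.50089204 380.63710209]
-27 [ 56.92761287 353.7463783 ]
[ 501.49910796 -184.63710209  214.02335046] [ 0.61107476  0.75752253 -0.98603958] 0.308638686889876
```

```bash
python3 -m handwheel '[{"hand":0.0,"x":0.002,"y":0.015,"z":0,"spin":0},{"hand":0.0,"x":0.005,"y":0.04,"z":0,"spin":0},{"hand":0.0,"x":0.009,"y":0.07,"z":0,"spin":0},{"hand":0.0,"x":0.014,"y":0.105,"z":0,"spin":0},{"hand":0.0,"x":0.018,"y":0.14,"z":0,"spin":0},{"hand":0.0,"x":0.022,"y":0.175,"z":0,"spin":0},{"hand":0.0,"x":0.027,"y":0.21,"z":0,"spin":0},{"hand":0.0,"x":0.031,"y":0.245,"z":0,"spin":0},{"hand":0.0,"x":0.036,"y":0.28,"z":0,"spin":0},{"hand":0.0,"x":0.04,"y":0.315,"z":0,"spin":0},{"hand":0.0,"x":0.045,"y":0.35,"z":0,"spin":0},{"hand":0.0,"x":0.048,"y":0.375,"z":0,"spin":0},{"hand":0.0,"x":0.05,"y":0.395,"z":0,"spin":0},{"hand":0.0,"x":0.052,"y":0.407,"z":0,"spin":0},{"hand":0.0,"x":0.052,"y":0.407,"z":0,"spin":0},{"hand":0.0,"x":0.052,"y":0.407,"z":-0.01,"spin":0},{"hand":0.0,"x":0.052,"y":0.407,"z":-0.02,"spin":0},{"hand":0.0,"x":0.052,"y":0.407,"z":-0.025,"spin":0},{"hand":0.0,"x":0.052,"y":0.407,"z":-0.025,"spin":0},{"hand":0.0,"x":0.052,"y":0.407,"z":-0.025,"spin":0}]'
python3 - <<'E'
from h import *
s=state();print(s["eef_pos"],s["ft_force"],s["moment"])
c=read_camera("scene");i=c["img"][140:300,290:430,::-1];np.savez("scene1.npz",**c)
cv2.imwrite("pics/s1.png",cv2.resize(i,None,fx=4,fy=4)[:600])
E
```

```text
t: 5.7
eef_pos: [554.0, 221.3, 189.2]
tcp_rot: [3.141, -0.0, -1.486]
ft_force: [0.1, -1.0, -0.3]
opening: 0.31
[553.97402158 221.29885228 189.15501312] [ 0.10158951 -1.04879357 -0.2902354 ] [-0.00347667  0.04800848 -0.0294327 ]
```

View pics/s1.png

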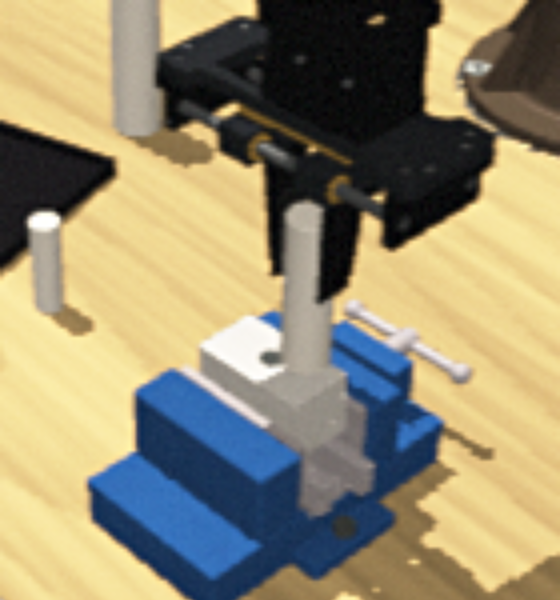

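The drift stands upright in the grip over the +y end, foot at about z 119, and the block top is about z 104. I feel downward in small steps.

```bash
python3 -m handwheel '[{"hand":0.0,"x":0,"y":0,"z":-0.002,"spin":0},{"hand":0.0,"x":0,"y":0,"z":-0.004,"spin":0},{"hand":0.0,"x":0,"y":0,"z":-0.006,"spin":0},{"hand":0.0,"x":0,"y":0,"z":-0.008,"spin":0},{"hand":0.0,"x":0,"y":0,"z":-0.009,"spin":0},{"hand":0.0,"x":0,"y":0,"z":-0.009,"spin":0}]'
python3 -m handwheel '[{"hand":0.0,"x":0,"y":0,"z":-0.0005,"spin":0},{"hand":0.0,"x":0,"y":0,"z":-0.001,"spin":0}]'
python3 -m handwheel '[{"hand":0.0,"x":0,"y":0,"z":-0.0005,"spin":0},{"hand":0.0,"x":0,"y":0,"z":-0.001,"spin":0}]'
python3 -m handwheel '[{"hand":0.0,"x":0,"y":0,"z":-0.0005,"spin":0},{"hand":0.0,"x":0,"y":0,"z":-0.001,"spin":0}]'
```

```text
t: 6.25
eef_pos: [553.9, 222.1, 180.4]
tcp_rot: [3.141, -0.0, -1.485]
ft_force: [-0.3, 0.5, -0.7]
opening: 0.31
t: 6.42
eef_pos: [554.1, 222.2, 179.7]
tcp_rot: [-3.141, -0.0, -1.485]
ft_force: [-0.2, 0.8, -0.1]
opening: 0.312
t: 6.58
eef_pos: [554.0, 222.1, 178.7]
tcp_rot: [-3.142, -0.0, -1.485]
ft_force: [0.6, -0.1, -0.7]
opening: 0.312
t: 6.75
eef_pos: [554.0, 222.1, 177.6]
tcp_rot: [-3.142, -0.0, -1.485]
ft_force: [0.7, 0.2, -0.7]
opening: 0.311
```

```bash
python3 -m handwheel '[{"hand":0.0,"x":0,"y":0,"z":-0.0005,"spin":0},{"hand":0.0,"x":0,"y":0,"z":-0.001,"spin":0}]' | grep -E "eef|ft_"
python3 -m handwheel '[{"hand":0.0,"x":0,"y":0,"z":-0.0005,"spin":0},{"hand":0.0,"x":0,"y":0,"z":-0.001,"spin":0}]' | grep -E "eef|ft_"
python3 -m handwheel '[{"hand":0.0,"x":0,"y":0,"z":-0.0005,"spin":0},{"hand":0.0,"x":0,"y":0,"z":-0.001,"spin":0}]' | grep -E "eef|ft_"
python3 -m handwheel '[{"hand":0.0,"x":0,"y":0,"z":-0.0005,"spin":0},{"hand":0.0,"x":0,"y":0,"z":-0.001,"spin":0}]' | grep -E "eef|ft_"

```

```text
eef_pos: [554.0, 222.1, 176.6]
ft_force: [0.1, 0.2, -0.7]
eef_pos: [554.0, 222.1, 175.7]
ft_force: [-0.6, 0.3, 2.3]
eef_pos: [554.1, 222.3, 175.1]
ft_force: [-1.0, 2.0, 7.2]
eef_pos: [554.2, 222.5, 174.6]
ft_force: [-1.6, 1.9, 10.1]
```

Contact at TCP z of about 176 (block top about 106). I keep going in small steps, reading the force each time.

```bash
python3 -m handwheel '[{"hand":0.0,"x":0,"y":0,"z":-0.0005,"spin":0},{"hand":0.0,"x":0,"y":0,"z":-0.001,"spin":0}]' | grep -E "eef|ft_"
python3 -m handwheel '[{"hand":0.0,"x":0,"y":0,"z":-0.0005,"spin":0},{"hand":0.0,"x":0,"y":0,"z":-0.001,"spin":0}]' | grep -E "eef|ft_"
python3 -m handwheel '[{"hand":0.0,"x":0,"y":0,"z":-0.0005,"spin":0},{"hand":0.0,"x":0,"y":0,"z":-0.001,"spin":0}]' | grep -E "eef|ft_"

```

```text
eef_pos: [554.3, 222.5, 173.7]
ft_force: [-2.6, 1.0, 9.6]
eef_pos: [554.2, 222.5, 172.7]
ft_force: [-2.8, 2.2, 9.7]
eef_pos: [554.2, 222.5, 171.7]
ft_force: [-2.2, 1.9, 10.1]
```

The +y end slides down at about 10 N and is now at about 101.7. I switch to the −y end: lift, shift −54 mm along the jaws, feel down.

```bash
python3 -m handwheel '[{"hand":0.0,"x":0,"y":0,"z":0.005,"spin":0},{"hand":0.0,"x":0,"y":0,"z":0.012,"spin":0},{"hand":0.0,"x":0.001,"y":-0.012,"z":0.014,"spin":0},{"hand":0.0,"x":0.003,"y":-0.03,"z":0.014,"spin":0},{"hand":0.0,"x":0.005,"y":-0.048,"z":0.014,"spin":0},{"hand":0.0,"x":0.005,"y":-0.054,"z":0.014,"spin":0},{"hand":0.0,"x":0.005,"y":-0.054,"z":0.014,"spin":0},{"hand":0.0,"x":0.005,"y":-0.054,"z":0.01,"spin":0},{"hand":0.0,"x":0.005,"y":-0.054,"z":0.007,"spin":0},{"hand":0.0,"x":0.005,"y":-0.054,"z":0.006,"spin":0},{"hand":0.0,"x":0.005,"y":-0.054,"z":0.005,"spin":0},{"hand":0.0,"x":0.005,"y":-0.054,"z":0.005,"spin":0}]' | grep -E "eef|ft_"
python3 -m handwheel '[{"hand":0.0,"x":0,"y":0,"z":-0.0005,"spin":0},{"hand":0.0,"x":0,"y":0,"z":-0.001,"spin":0}]' | grep -E "eef|ft_"
python3 -m handwheel '[{"hand":0.0,"x":0,"y":0,"z":-0.0005,"spin":0},{"hand":0.0,"x":0,"y":0,"z":-0.001,"spin":0}]' | grep -E "eef|ft_"
python3 -m handwheel '[{"hand":0.0,"x":0,"y":0,"z":-0.0005,"spin":0},{"hand":0.0,"x":0,"y":0,"z":-0.001,"spin":0}]' | grep -E "eef|ft_"

```

```text
eef_pos: [558.8, 168.6, 175.3]
ft_force: [0.3, 0.4, 0.1]
eef_pos: [559.0, 168.3, 174.7]
ft_force: [-0.1, -0.1, -0.1]
eef_pos: [559.0, 168.2, 173.7]
ft_force: [0.4, -0.8, -1.0]
eef_pos: [559.0, 168.1, 172.6]
ft_force: [0.1, -0.3, -1.7]
```

```bash
for k in 1; do :; done
python3 -m handwheel '[{"hand":0.0,"x":0,"y":0,"z":-0.0005,"spin":0},{"hand":0.0,"x":0,"y":0,"z":-0.001,"spin":0}]' | grep -E "eef|ft_"
python3 -m handwheel '[{"hand":0.0,"x":0,"y":0,"z":-0.0005,"spin":0},{"hand":0.0,"x":0,"y":0,"z":-0.001,"spin":0}]' | grep -E "eef|ft_"
python3 -m handwheel '[{"hand":0.0,"x":0,"y":0,"z":-0.0005,"spin":0},{"hand":0.0,"x":0,"y":0,"z":-0.001,"spin":0}]' | grep -E "eef|ft_"

```

```text
eef_pos: [559.1, 168.1, 171.8]
ft_force: [-0.2, -0.4, 5.2]
eef_pos: [559.3, 168.0, 171.5]
ft_force: [-1.2, -3.0, 9.3]
eef_pos: [559.3, 167.9, 170.7]
ft_force: [-1.1, -2.3, 9.6]
```

The −y end meets the drift at about 172.2, so the block is nearly level. Continue here for a few mm.

```bash
python3 -m handwheel '[{"hand":0.0,"x":0,"y":0,"z":-0.0005,"spin":0},{"hand":0.0,"x":0,"y":0,"z":-0.001,"spin":0}]' | grep -E "eef|ft_"
python3 -m handwheel '[{"hand":0.0,"x":0,"y":0,"z":-0.0005,"spin":0},{"hand":0.0,"x":0,"y":0,"z":-0.001,"spin":0}]' | grep -E "eef|ft_"
python3 -m handwheel '[{"hand":0.0,"x":0,"y":0,"z":0.006,"spin":0},{"hand":0.0,"x":0,"y":0,"z":0.012,"spin":0},{"hand":0.0,"x":-0.001,"y":0.012,"z":0.012,"spin":0},{"hand":0.0,"x":-0.003,"y":0.03,"z":0.012,"spin":0},{"hand":0.0,"x":-0.005,"y":0.048,"z":0.012,"spin":0},{"hand":0.0,"x":-0.005,"y":0.054,"z":0.012,"spin":0},{"hand":0.0,"x":-0.005,"y":0.054,"z":0.01,"spin":0},{"hand":0.0,"x":-0.005,"y":0.054,"z":0.008,"spin":0},{"hand":0.0,"x":-0.005,"y":0.054,"z":0.006,"spin":0},{"hand":0.0,"x":-0.005,"y":0.054,"z":0.006,"spin":0}]' | grep -E "eef|ft_"
python3 -m handwheel '[{"hand":0.0,"x":0,"y":0,"z":-0.0005,"spin":0},{"hand":0.0,"x":0,"y":0,"z":-0.001,"spin":0}]' | grep -E "eef|ft_"
python3 -m handwheel '[{"hand":0.0,"x":0,"y":0,"z":-0.0005,"spin":0},{"hand":0.0,"x":0,"y":0,"z":-0.001,"spin":0}]' | grep -E "eef|ft_"

```

```text
eef_pos: [559.3, 167.9, 169.7]
ft_force: [-2.0, -2.6, 9.7]
eef_pos: [559.3, 167.9, 168.7]
ft_force: [-1.4, -1.7, 9.8]
eef_pos: [553.9, 221.4, 173.0]
ft_force: [0.5, 0.3, -0.2]
eef_pos: [554.2, 221.6, 172.7]
ft_force: [0.3, 0.6, -0.3]
eef_pos: [554.1, 221.9, 171.7]
ft_force: [0.5, -0.7, -1.1]
```

```bash
python3 -m handwheel '[{"hand":0.0,"x":0,"y":0,"z":-0.0005,"spin":0},{"hand":0.0,"x":0,"y":0,"z":-0.001,"spin":0}]' | grep -E "eef|ft_"
python3 -m handwheel '[{"hand":0.0,"x":0,"y":0,"z":-0.0005,"spin":0},{"hand":0.0,"x":0,"y":0,"z":-0.001,"spin":0}]' | grep -E "eef|ft_"
python3 -m handwheel '[{"hand":0.0,"x":0,"y":0,"z":-0.0005,"spin":0},{"hand":0.0,"x":0,"y":0,"z":-0.001,"spin":0}]' | grep -E "eef|ft_"
python3 -m handwheel '[{"hand":0.0,"x":0,"y":0,"z":-0.0005,"spin":0},{"hand":0.0,"x":0,"y":0,"z":-0.001,"spin":0}]' | grep -E "eef|ft_"

```

```text
eef_pos: [554.0, 222.1, 170.6]
ft_force: [-0.8, -0.1, -0.3]
eef_pos: [554.0, 222.1, 169.6]
ft_force: [0.1, -0.8, 0.1]
eef_pos: [554.1, 222.3, 169.1]
ft_force: [-1.6, 1.7, 7.9]
eef_pos: [554.2, 222.4, 168.7]
ft_force: [-2.4, 1.9, 10.7]
```

```bash
python3 -m handwheel '[{"hand":0.0,"x":0,"y":0,"z":-0.0005,"spin":0},{"hand":0.0,"x":0,"y":0,"z":-0.001,"spin":0}]' | grep -E "eef|ft_"
python3 -m handwheel '[{"hand":0.0,"x":0,"y":0,"z":-0.0005,"spin":0},{"hand":0.0,"x":0,"y":0,"z":-0.001,"spin":0}]' | grep -E "eef|ft_"
python3 - <<'E'
from h import *
c=read_camera("scene");i=c["img"][165:265,310:410,::-1]
cv2.imwrite("pics/s2.png",cv2.resize(i,None,fx=6,fy=6,interpolation=cv2.INTER_CUBIC))
E
```

```text
eef_pos: [554.4, 222.5, 168.2]
ft_force: [-3.0, 0.9, 16.9]
eef_pos: [554.5, 222.5, 167.9]
ft_force: [-5.1, 1.1, 23.1]
```

View pics/s2.png

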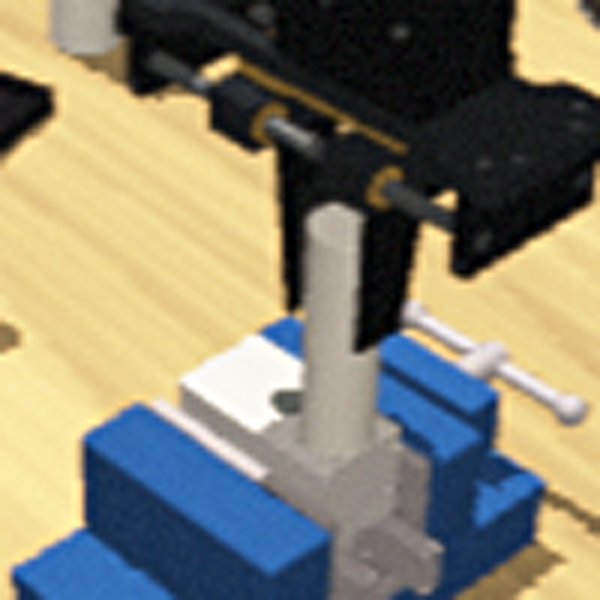

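The force rises steeply at the +y end: 23 N at TCP 167.9, so it is on the parallels, and the drift has not slipped. Now the −y end.

```bash
python3 -m handwheel '[{"hand":0.0,"x":0,"y":0,"z":0.006,"spin":0},{"hand":0.0,"x":0,"y":0,"z":0.012,"spin":0},{"hand":0.0,"x":0.001,"y":-0.012,"z":0.012,"spin":0},{"hand":0.0,"x":0.003,"y":-0.03,"z":0.012,"spin":0},{"hand":0.0,"x":0.005,"y":-0.048,"z":0.012,"spin":0},{"hand":0.0,"x":0.005,"y":-0.054,"z":0.012,"spin":0},{"hand":0.0,"x":0.005,"y":-0.054,"z":0.01,"spin":0},{"hand":0.0,"x":0.005,"y":-0.054,"z":0.008,"spin":0},{"hand":0.0,"x":0.005,"y":-0.054,"z":0.007,"spin":0},{"hand":0.0,"x":0.005,"y":-0.054,"z":0.007,"spin":0}]' | grep -E "eef|ft_"
python3 -m handwheel '[{"hand":0.0,"x":0,"y":0,"z":-0.0005,"spin":0},{"hand":0.0,"x":0,"y":0,"z":-0.001,"spin":0}]' | grep -E "eef|ft_"
python3 -m handwheel '[{"hand":0.0,"x":0,"y":0,"z":-0.0005,"spin":0},{"hand":0.0,"x":0,"y":0,"z":-0.001,"spin":0}]' | grep -E "eef|ft_"
python3 -m handwheel '[{"hand":0.0,"x":0,"y":0,"z":-0.0005,"spin":0},{"hand":0.0,"x":0,"y":0,"z":-0.001,"spin":0}]' | grep -E "eef|ft_"

```

```text
eef_pos: [558.7, 168.7, 172.2]
ft_force: [-0.5, 1.4, -1.3]
eef_pos: [558.9, 168.6, 171.6]
ft_force: [-0.8, 0.6, -0.4]
eef_pos: [559.0, 168.3, 170.6]
ft_force: [-0.3, -0.6, -0.9]
eef_pos: [559.0, 168.1, 169.6]
ft_force: [-0.1, -0.1, -0.8]
```

```bash
python3 -m handwheel '[{"hand":0.0,"x":0,"y":0,"z":-0.0005,"spin":0},{"hand":0.0,"x":0,"y":0,"z":-0.001,"spin":0}]' | grep -E "eef|ft_"
python3 -m handwheel '[{"hand":0.0,"x":0,"y":0,"z":-0.0005,"spin":0},{"hand":0.0,"x":0,"y":0,"z":-0.001,"spin":0}]' | grep -E "eef|ft_"
python3 -m handwheel '[{"hand":0.0,"x":0,"y":0,"z":-0.0005,"spin":0},{"hand":0.0,"x":0,"y":0,"z":-0.001,"spin":0}]' | grep -E "eef|ft_"

```

```text
eef_pos: [559.0, 168.1, 168.6]
ft_force: [-0.3, -0.9, -1.0]
eef_pos: [559.2, 168.1, 168.2]
ft_force: [-2.2, -0.8, 9.0]
eef_pos: [559.4, 168.1, 168.0]
ft_force: [-3.5, -1.9, 17.5]
```

```bash
python3 -m handwheel '[{"hand":0.0,"x":0,"y":0,"z":-0.0003,"spin":0},{"hand":0.0,"x":0,"y":0,"z":-0.0007,"spin":0},{"hand":0.0,"x":0,"y":0,"z":-0.0007,"spin":0}]' | grep -E "eef|ft_"
python3 -m handwheel '[{"hand":0.0,"x":0,"y":0,"z":0.006,"spin":0},{"hand":0.0,"x":0,"y":0,"z":0.01,"spin":0},{"hand":0.0,"x":-0.001,"y":0.01,"z":0.01,"spin":0},{"hand":0.0,"x":-0.002,"y":0.022,"z":0.01,"spin":0},{"hand":0.0,"x":-0.0025,"y":0.027,"z":0.01,"spin":0},{"hand":0.0,"x":-0.0025,"y":0.027,"z":0.008,"spin":0},{"hand":0.0,"x":-0.0025,"y":0.027,"z":0.006,"spin":0},{"hand":0.0,"x":-0.0025,"y":0.027,"z":0.005,"spin":0},{"hand":0.0,"x":-0.0025,"y":0.027,"z":0.005,"spin":0}]' | grep -E "eef|ft_"
python3 -m handwheel '[{"hand":0.0,"x":0,"y":0,"z":-0.0005,"spin":0},{"hand":0.0,"x":0,"y":0,"z":-0.001,"spin":0}]' | grep -E "eef|ft_"
python3 -m handwheel '[{"hand":0.0,"x":0,"y":0,"z":-0.0005,"spin":0},{"hand":0.0,"x":0,"y":0,"z":-0.001,"spin":0}]' | grep -E "eef|ft_"

```

```text
eef_pos: [559.5, 168.0, 168.0]
ft_force: [-4.1, -1.7, 18.1]
eef_pos: [556.3, 194.9, 170.4]
ft_force: [0.5, 0.1, -0.4]
eef_pos: [556.6, 194.9, 169.9]
ft_force: [-0.1, 0.1, -2.4]
eef_pos: [556.6, 195.0, 169.0]
ft_force: [0.4, -0.2, -0.9]
```

```bash
python3 -m handwheel '[{"hand":0.0,"x":0,"y":0,"z":-0.0005,"spin":0},{"hand":0.0,"x":0,"y":0,"z":-0.001,"spin":0}]' | grep -E "eef|ft_"
python3 -m handwheel '[{"hand":0.0,"x":0,"y":0,"z":-0.0005,"spin":0},{"hand":0.0,"x":0,"y":0,"z":-0.001,"spin":0}]' | grep -E "eef|ft_"
python3 -m handwheel '[{"hand":0.0,"x":0,"y":0,"z":-0.0005,"spin":0},{"hand":0.0,"x":0,"y":0,"z":-0.001,"spin":0}]' | grep -E "eef|ft_"

```

```text
eef_pos: [556.6, 195.1, 168.2]
ft_force: [-0.7, -0.5, 5.5]
eef_pos: [556.9, 195.1, 168.1]
ft_force: [-2.7, -1.1, 14.6]
eef_pos: [557.0, 195.2, 168.0]
ft_force: [-4.8, -1.1, 22.3]
```

Middle is at 22 N with hardly any travel. Add a touch and hold steady.

```bash
python3 -m handwheel '[{"hand":0.0,"x":0,"y":0,"z":-0.0003,"spin":0},{"hand":0.0,"x":0,"y":0,"z":-0.0003,"spin":0},{"hand":0.0,"x":0,"y":0,"z":-0.0003,"spin":0},{"hand":0.0,"x":0,"y":0,"z":-0.0003,"spin":0}]' | grep -E "eef|ft_"
python3 -m handwheel '[{"hand":0.0,"x":0,"y":0,"z":0,"spin":0},{"hand":0.0,"x":0,"y":0,"z":0,"spin":0},{"hand":0.0,"x":0,"y":0,"z":0,"spin":0},{"hand":0.0,"x":0,"y":0,"z":0,"spin":0}]' | grep -E "eef|ft_"
```

```text
eef_pos: [557.0, 195.1, 168.0]
ft_force: [-4.3, -2.6, 20.5]
eef_pos: [557.0, 195.2, 168.0]
ft_force: [-4.1, -1.9, 20.1]
```

```bash
python3 -m handwheel '[{"hand":0.0,"x":0,"y":0,"z":-0.0003,"spin":0},{"hand":0.0,"x":0,"y":0,"z":-0.0005,"spin":0},{"hand":0.0,"x":0,"y":0,"z":-0.0005,"spin":0},{"hand":0.0,"x":0,"y":0,"z":-0.0005,"spin":0},{"hand":0.0,"x":0,"y":0,"z":-0.0005,"spin":0},{"hand":0.0,"x":0,"y":0,"z":-0.0005,"spin":0}]' | grep -E "eef|ft_"
python3 -m handwheel '[{"hand":0.0,"x":0,"y":0,"z":0,"spin":0},{"hand":0.0,"x":0,"y":0,"z":0,"spin":0},{"hand":0.0,"x":0,"y":0,"z":0,"spin":0},{"hand":0.0,"x":0,"y":0,"z":0,"spin":0}]' | grep -E "eef|ft_"
```

```text
eef_pos: [557.1, 195.2, 167.9]
ft_force: [-4.9, -2.7, 23.6]
eef_pos: [557.1, 195.2, 167.9]
ft_force: [-4.6, -2.1, 24.7]
```

Steady 24.7 N with no travel. As a check on level I revisit both ends, comparing heights at about 20 N, and finish at the middle again.

```bash
python3 -m handwheel '[{"hand":0.0,"x":0,"y":0,"z":0.006,"spin":0},{"hand":0.0,"x":0,"y":0,"z":0.01,"spin":0},{"hand":0.0,"x":-0.001,"y":0.01,"z":0.01,"spin":0},{"hand":0.0,"x":-0.002,"y":0.022,"z":0.01,"spin":0},{"hand":0.0,"x":-0.0025,"y":0.027,"z":0.01,"spin":0},{"hand":0.0,"x":-0.0025,"y":0.027,"z":0.008,"spin":0},{"hand":0.0,"x":-0.0025,"y":0.027,"z":0.006,"spin":0},{"hand":0.0,"x":-0.0025,"y":0.027,"z":0.005,"spin":0},{"hand":0.0,"x":-0.0025,"y":0.027,"z":0.0045,"spin":0},{"hand":0.0,"x":-0.0025,"y":0.027,"z":0.004,"spin":0},{"hand":0.0,"x":-0.0025,"y":0.027,"z":0.0035,"spin":0},{"hand":0.0,"x":-0.0025,"y":0.027,"z":0.003,"spin":0},{"hand":0.0,"x":-0.0025,"y":0.027,"z":0.003,"spin":0}]' | grep -E "eef|ft_"
python3 -m handwheel '[{"hand":0.0,"x":0,"y":0,"z":-0.0005,"spin":0},{"hand":0.0,"x":0,"y":0,"z":-0.001,"spin":0},{"hand":0.0,"x":0,"y":0,"z":-0.001,"spin":0}]' | grep -E "eef|ft_"
python3 -m handwheel '[{"hand":0.0,"x":0,"y":0,"z":-0.0005,"spin":0},{"hand":0.0,"x":0,"y":0,"z":-0.001,"spin":0},{"hand":0.0,"x":0,"y":0,"z":-0.001,"spin":0}]' | grep -E "eef|ft_"
python3 -m handwheel '[{"hand":0.0,"x":0,"y":0,"z":-0.0003,"spin":0},{"hand":0.0,"x":0,"y":0,"z":-0.0006,"spin":0},{"hand":0.0,"x":0,"y":0,"z":-0.0006,"spin":0}]' | grep -E "eef|ft_"
```

```text
eef_pos: [554.1, 222.0, 168.2]
ft_force: [-0.3, -0.7, -0.7]
eef_pos: [554.2, 222.1, 168.0]
ft_force: [-1.6, -1.2, 8.2]
eef_pos: [554.4, 222.2, 167.9]
ft_force: [-3.1, -0.6, 15.3]
eef_pos: [554.5, 222.3, 167.9]
ft_force: [-4.3, -1.2, 19.4]
```

Now the −y end the same way (command up to +0.0076 above here, then down).

```bash
python3 -m handwheel '[{"hand":0.0,"x":0,"y":0,"z":0.006,"spin":0},{"hand":0.0,"x":0,"y":0,"z":0.01,"spin":0},{"hand":0.0,"x":0.001,"y":-0.012,"z":0.01,"spin":0},{"hand":0.0,"x":0.003,"y":-0.03,"z":0.01,"spin":0},{"hand":0.0,"x":0.005,"y":-0.048,"z":0.01,"spin":0},{"hand":0.0,"x":0.005,"y":-0.054,"z":0.01,"spin":0},{"hand":0.0,"x":0.005,"y":-0.054,"z":0.008,"spin":0},{"hand":0.0,"x":0.005,"y":-0.054,"z":0.006,"spin":0},{"hand":0.0,"x":0.005,"y":-0.054,"z":0.005,"spin":0},{"hand":0.0,"x":0.005,"y":-0.054,"z":0.004,"spin":0},{"hand":0.0,"x":0.005,"y":-0.054,"z":0.003,"spin":0},{"hand":0.0,"x":0.005,"y":-0.054,"z":0.0026,"spin":0},{"hand":0.0,"x":0.005,"y":-0.054,"z":0.0026,"spin":0}]' | grep -E "eef|ft_"
python3 -m handwheel '[{"hand":0.0,"x":0,"y":0,"z":-0.0005,"spin":0},{"hand":0.0,"x":0,"y":0,"z":-0.001,"spin":0},{"hand":0.0,"x":0,"y":0,"z":-0.001,"spin":0}]' | grep -E "eef|ft_"
python3 -m handwheel '[{"hand":0.0,"x":0,"y":0,"z":-0.0005,"spin":0},{"hand":0.0,"x":0,"y":0,"z":-0.001,"spin":0},{"hand":0.0,"x":0,"y":0,"z":-0.001,"spin":0}]' | grep -E "eef|ft_"
python3 -m handwheel '[{"hand":0.0,"x":0,"y":0,"z":-0.0003,"spin":0},{"hand":0.0,"x":0,"y":0,"z":-0.0006,"spin":0},{"hand":0.0,"x":0,"y":0,"z":-0.0006,"spin":0}]' | grep -E "eef|ft_"
```

```text
eef_pos: [558.9, 168.6, 168.2]
ft_force: [0.8, 1.1, 0.5]
eef_pos: [559.2, 168.4, 168.1]
ft_force: [-2.3, 1.2, 8.8]
eef_pos: [559.4, 168.4, 167.9]
ft_force: [-3.2, 0.7, 16.3]
eef_pos: [559.5, 168.4, 167.9]
ft_force: [-4.0, 0.1, 21.0]
```

Both ends are firm at the same height (167.9), so the block is level. Final hold at the middle, then lift away and return.

```bash
python3 -m handwheel '[{"hand":0.0,"x":0,"y":0,"z":0.006,"spin":0},{"hand":0.0,"x":0,"y":0,"z":0.01,"spin":0},{"hand":0.0,"x":-0.001,"y":0.01,"z":0.01,"spin":0},{"hand":0.0,"x":-0.002,"y":0.022,"z":0.01,"spin":0},{"hand":0.0,"x":-0.0025,"y":0.027,"z":0.01,"spin":0},{"hand":0.0,"x":-0.0025,"y":0.027,"z":0.007,"spin":0},{"hand":0.0,"x":-0.0025,"y":0.027,"z":0.005,"spin":0},{"hand":0.0,"x":-0.0025,"y":0.027,"z":0.004,"spin":0},{"hand":0.0,"x":-0.0025,"y":0.027,"z":0.003,"spin":0},{"hand":0.0,"x":-0.0025,"y":0.027,"z":0.002,"spin":0},{"hand":0.0,"x":-0.0025,"y":0.027,"z":0.001,"spin":0},{"hand":0.0,"x":-0.0025,"y":0.027,"z":0.0005,"spin":0},{"hand":0.0,"x":-0.0025,"y":0.027,"z":0.0005,"spin":0}]' | grep -E "eef|ft_"
python3 -m handwheel '[{"hand":0.0,"x":0,"y":0,"z":-0.0005,"spin":0},{"hand":0.0,"x":0,"y":0,"z":-0.0008,"spin":0},{"hand":0.0,"x":0,"y":0,"z":-0.0008,"spin":0},{"hand":0.0,"x":0,"y":0,"z":-0.0008,"spin":0},{"hand":0.0,"x":0,"y":0,"z":-0.0008,"spin":0}]' | grep -E "t:|eef|ft_"
```

```text
eef_pos: [556.9, 195.0, 168.0]
ft_force: [-5.3, -0.7, 18.0]
t: 22.8
eef_pos: [557.0, 195.0, 167.9]
tcp_rot: [-3.139, 0.0, -1.486]
ft_force: [-6.4, -1.0, 23.6]
```

```bash
python3 -m handwheel '[{"hand":0.0,"x":0,"y":0,"z":0.006,"spin":0},{"hand":0.0,"x":0,"y":0,"z":0.02,"spin":0},{"hand":0.0,"x":0,"y":0,"z":0.04,"spin":0},{"hand":0.0,"x":-0.001,"y":-0.01,"z":0.05,"spin":0},{"hand":0.0,"x":-0.004,"y":-0.03,"z":0.05,"spin":0},{"hand":0.0,"x":-0.009,"y":-0.065,"z":0.05,"spin":0},{"hand":0.0,"x":-0.014,"y":-0.1,"z":0.05,"spin":0},{"hand":0.0,"x":-0.019,"y":-0.135,"z":0.05,"spin":0},{"hand":0.0,"x":-0.024,"y":-0.17,"z":0.05,"spin":0},{"hand":0.0,"x":-0.029,"y":-0.205,"z":0.05,"spin":0},{"hand":0.0,"x":-0.034,"y":-0.24,"z":0.05,"spin":0},{"hand":0.0,"x":-0.039,"y":-0.275,"z":0.05,"spin":0},{"hand":0.0,"x":-0.044,"y":-0.31,"z":0.05,"spin":0},{"hand":0.0,"x":-0.049,"y":-0.345,"z":0.05,"spin":0},{"hand":0.0,"x":-0.053,"y":-0.37,"z":0.05,"spin":0},{"hand":0.0,"x":-0.055,"y":-0.38,"z":0.05,"spin":0},{"hand":0.0,"x":-0.055,"y":-0.38,"z":0.05,"spin":0},{"hand":0.0,"x":-0.055,"y":-0.38,"z":0.04,"spin":0},{"hand":0.0,"x":-0.055,"y":-0.38,"z":0.03,"spin":0},{"hand":0.0,"x":-0.055,"y":-0.38,"z":0.03,"spin":0}]'
python3 - <<'E'
from h import *
s=state();print(s["eef_pos"],s["ft_force"],s["moment"])
c=read_camera("scene");i=c["img"][90:250,240:430,::-1];np.savez("scene2.npz",**c)
cv2.imwrite("pics/s3.png",cv2.resize(i,None,fx=4,fy=4,interpolation=cv2.INTER_CUBIC)[:600])
E
```

```text
t: 24.47
eef_pos: [500.8, -183.3, 192.9]
tcp_rot: [3.139, 0.002, -1.484]
ft_force: [-0.4, 0.7, -1.0]
opening: 0.311
[ 500.75942499 -183.30754558  192.92487065] [-0.3943304   0.70641846 -0.96011616] [0.02623702 0.0477384  0.00113914]
```

View pics/s3.png

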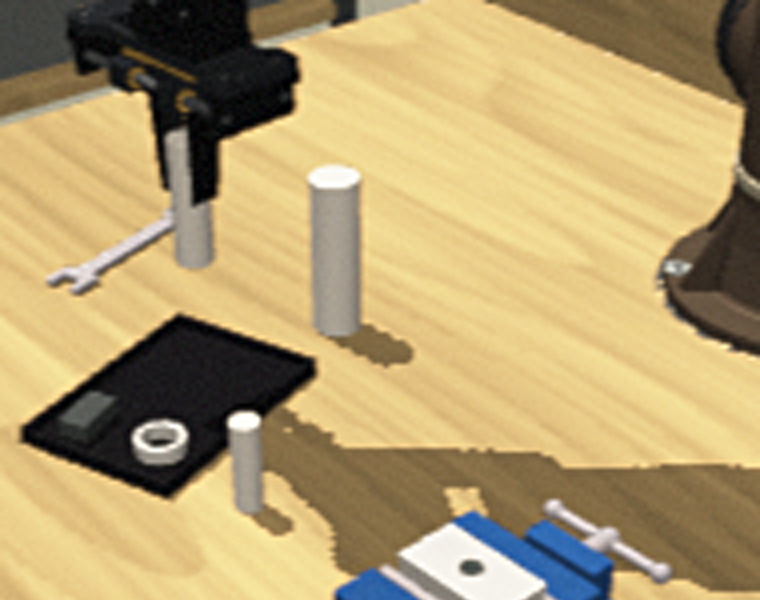

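The drift hangs upright over the tray's empty half (crop (195,265)), and the tray, collar, offcut and decoys are unmoved. Lower, feeling for the floor.

```bash
python3 -m handwheel '[{"hand":0.0,"x":0,"y":0,"z":-0.01,"spin":0},{"hand":0.0,"x":0,"y":0,"z":-0.03,"spin":0},{"hand":0.0,"x":0,"y":0,"z":-0.055,"spin":0},{"hand":0.0,"x":0,"y":0,"z":-0.08,"spin":0},{"hand":0.0,"x":0,"y":0,"z":-0.1,"spin":0},{"hand":0.0,"x":0,"y":0,"z":-0.11,"spin":0},{"hand":0.0,"x":0,"y":0,"z":-0.113,"spin":0},{"hand":0.0,"x":0,"y":0,"z":-0.113,"spin":0},{"hand":0.0,"x":0,"y":0,"z":-0.113,"spin":0}]' | grep -E "eef|ft_"
python3 -m handwheel '[{"hand":0.0,"x":0,"y":0,"z":-0.0005,"spin":0},{"hand":0.0,"x":0,"y":0,"z":-0.001,"spin":0}]' | grep -E "eef|ft_"
python3 -m handwheel '[{"hand":0.0,"x":0,"y":0,"z":-0.0005,"spin":0},{"hand":0.0,"x":0,"y":0,"z":-0.001,"spin":0}]' | grep -E "eef|ft_"
```

```text
eef_pos: [502.0, -184.9, 83.0]
ft_force: [-0.1, -0.4, 0.1]
eef_pos: [502.0, -185.0, 82.2]
ft_force: [0.1, 0.0, -0.1]
eef_pos: [501.6, -185.0, 80.7]
ft_force: [0.8, -0.1, -1.0]
```

```bash
python3 -m handwheel '[{"hand":0.0,"x":0,"y":0,"z":-0.001,"spin":0},{"hand":0.0,"x":0,"y":0,"z":-0.002,"spin":0},{"hand":0.0,"x":0,"y":0,"z":-0.003,"spin":0},{"hand":0.0,"x":0,"y":0,"z":-0.004,"spin":0}]' | grep -E "eef|ft_"
python3 -m handwheel '[{"hand":0.0,"x":0,"y":0,"z":-0.0005,"spin":0},{"hand":0.0,"x":0,"y":0,"z":-0.001,"spin":0}]' | grep -E "eef|ft_"
python3 -m handwheel '[{"hand":0.0,"x":0,"y":0,"z":-0.0005,"spin":0},{"hand":0.0,"x":0,"y":0,"z":-0.001,"spin":0}]' | grep -E "eef|ft_"
```

```text
eef_pos: [501.5, -184.9, 76.1]
ft_force: [0.2, -0.5, -0.7]
eef_pos: [501.5, -184.9, 75.1]
ft_force: [0.6, 0.4, -2.0]
eef_pos: [501.6, -184.9, 74.5]
ft_force: [-1.6, 2.0, 11.3]
```

Floor met at 74.6, the same height as at pick-up, so there was no slip. I ease off slightly, open, pause, then rise.

```bash
python3 -m handwheel '[{"hand":0.0,"x":0,"y":0,"z":0.001,"spin":0},{"hand":0.0,"x":0,"y":0,"z":0.001,"spin":0},{"hand":0.034,"x":0,"y":0,"z":0.001,"spin":0},{"hand":0.04,"x":0,"y":0,"z":0.001,"spin":0},{"hand":0.05,"x":0,"y":0,"z":0.001,"spin":0},{"hand":0.07,"x":0,"y":0,"z":0.001,"spin":0},{"hand":0.09,"x":0,"y":0,"z":0.001,"spin":0},{"hand":0.09,"x":0,"y":0,"z":0.001,"spin":0},{"hand":0.09,"x":0,"y":0,"z":0.001,"spin":0},{"hand":0.09,"x":0,"y":0,"z":0.001,"spin":0},{"hand":0.09,"x":0,"y":0,"z":0.02,"spin":0},{"hand":0.09,"x":0,"y":0,"z":0.045,"spin":0},{"hand":0.09,"x":0,"y":0,"z":0.075,"spin":0},{"hand":0.09,"x":0,"y":0,"z":0.105,"spin":0},{"hand":0.09,"x":0,"y":0,"z":0.135,"spin":0},{"hand":0.09,"x":0,"y":-0.02,"z":0.16,"spin":0},{"hand":0.09,"x":0,"y":-0.06,"z":0.17,"spin":0},{"hand":0.09,"x":0,"y":-0.1,"z":0.17,"spin":0},{"hand":0.09,"x":0,"y":-0.14,"z":0.17,"spin":0},{"hand":0.09,"x":0,"y":-0.14,"z":0.17,"spin":0}]'
python3 - <<'E'
from h import *
t=read_camera("top");s=read_camera("scene")
a=t["img"][155:255,225:300,::-1]; b=t["img"][165:265,345:430,::-1]; d=s["img"][140:300,240:410,::-1]
z=lambda i,k:cv2.resize(i,None,fx=k,fy=k,interpolation=cv2.INTER_CUBIC)
A=np.vstack([z(a,3),np.zeros((20,225,3),np.uint8),z(b,2.6)[:,:221].copy() if 0 else z(b,2.6)[:,:225] if z(b,2.6).shape[1]>=225 else np.pad(z(b,2.6),((0,0),(0,225-z(b,2.6).shape[1]),(0,0)))])
D=z(d,3.3)[:560]; A=A[:560]; n=min(len(A),len(D)); cv2.imwrite("pics/fin.png",np.hstack([A[:n],D[:n]])[:,:800])
g=cv2.cvtColor(t["img"],cv2.COLOR_RGB2GRAY); n,l,st,ce=cv2.connectedComponentsWithStats((g>150).astype(np.uint8))
for i in range(1,n):
    x,y=ce[i]
    if 375<x<410 and 205<y<235 and st[i,4]>10: print(st[i].tolist(),ce[i],ray(t,*ce[i],105))
print(proj(s,(502,-185,105)),proj(s,(502,-185,5)),state()["opening"])
E
```

```text
t: 27.93
eef_pos: [501.2, -330.6, 244.2]
tcp_rot: [-3.141, -0.002, -1.489]
ft_force: [-0.8, 0.2, -0.4]
opening: 0.944
[287.8 159.8] [289.8 187.6] 0.9461856671363855
```

View pics/fin.png

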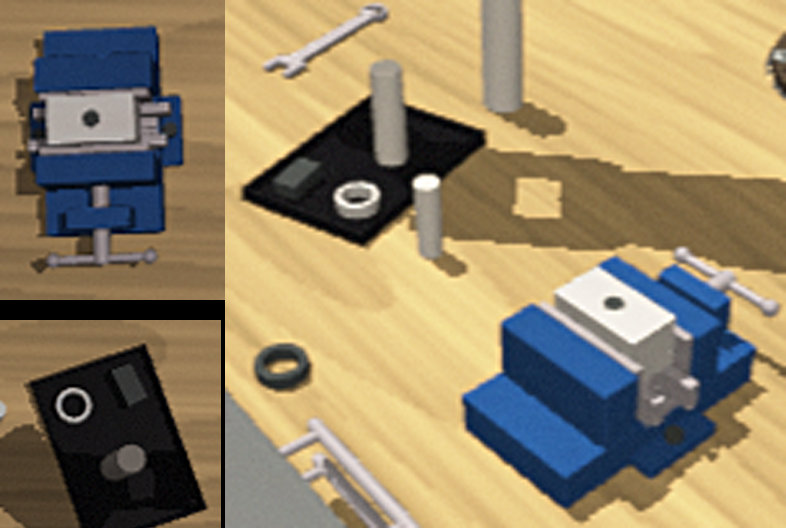

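The drift stands upright in the tray (top view crop (128,460); scene crop top (387,70), foot (390,160)). The block sits low and level, both parallels stick out as before, and the bystanders are unmoved. Handing in.

```bash
python3 -c "
from cell import *
print(job_done()); print(state()['t'])"
```

```text
the job is handed in; nothing more can be done
None
the job is handed in; nothing more can be done
```

The block is pressed down onto both parallels and the drift is back upright in the tray. I handed the job in at about 28 s; no verdict is reported.

**Pressing:** I alternated the drift between the two ends and finished with a hold at the middle. The end pushes were about 10 N while the block slid. At seating they were about 23 N at the +y end and 18 N at the −y end, then 19 N and 21 N on a second pass. The middle hold was 23.6–24.7 N. The highest force I read was 24.7 N, but force is only read at the end of each move.

**Level and firm:** On the second pass both ends and the middle stopped at the same height (tool z 167.9 mm), with almost no give.

**Drift:** It met the tray floor at the same height as at pick-up, so it did not slip in the grip. The last picture shows it upright.

**Everything else:** The last pictures show the collar, offcut, spacer and wrench unmoved and the parallels still in place. They did not cover the grease jar, screwdriver or chainring, but the arm did not go near those.

**Not confirmed:**
- I never measured the force on each parallel or tried to slide them. I take them as pinched from the pressing forces and the matching heights.
- The first move command was refused because its rows lacked the "hand" value and some others; nothing moved.
- The bright-spot check of the drift's final position found nothing because the drift was in shadow, so its placing rests on the picture and the tool position.

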